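# Move the row of paint pots from the clear rack to the painting rack, in the same order

## Task

I have lined the four closed paint pots up in the clear rack in the order I shall use them, each behind its swatch. Move the row across to the plywood painting rack, one pot to a hole, in the same order from left to right as they stood in the clear rack (the swatches stay behind and show it), each pot standing upright on the bottom of its hole. Leave the saucer, the torch and the spatula where they lie.

Things in the scene. Friction and masses are not known exactly. Their poses are not given: they have to be found in the camera images.
- clear_rack: source rack, fixed: low clear tray 60 x 232 mm (x, y). Origin: centre of underside; x to its back, y along the row to its left end seen from the robot; yaw within 0.35 rad of the world's. Four 52 mm square bays at x = 0, y = +84, +28, -28, -84 mm (left to right), floor at z = 5 mm, walls up to 20, end cheeks to 30 mm. Ledge with swatches in front, from x = -30 to -62 mm, 10 mm high
- ply_rack: destination rack, fixed: plywood board 66 x 232 mm (x, y), 20 mm high. Origin: centre of underside; x to its back, y along the row to its left end seen from the robot; yaw within 0.35 rad of the world's. Four empty round holes 49 mm across at x = 0, y = +84, +28, -28, -84 mm (left to right), floor at z = 8 mm. Brush ledge in front to x = -55 mm, 12 mm high. Either rack may be the left one
- pot_red: red closed paint pot, loose, 35 to 70 g: round jar 33 mm across, 30 mm high, topped by a red screw lid 35 mm across, 18 mm high; 48 mm high in all. Origin: centre of its underside, z up, yaw means nothing. Starts upright in a bay of the clear rack behind the red swatch, up to 4 mm off the bay's centre; about 21 mm (15 to 27) between neighbouring lids
- pot_yellow: yellow closed paint pot, loose, 35 to 70 g: round jar 33 mm across, 30 mm high, topped by a yellow screw lid 35 mm across, 18 mm high; 48 mm high in all. Origin: centre of its underside, z up, yaw means nothing. Starts upright in a bay of the clear rack behind the yellow swatch, up to 4 mm off the bay's centre; about 21 mm (15 to 27) between neighbouring lids
- pot_green: green closed paint pot, loose, 35 to 70 g: round jar 33 mm across, 30 mm high, topped by a green screw lid 35 mm across, 18 mm high; 48 mm high in all. Origin: centre of its underside, z up, yaw means nothing. Starts upright in a bay of the clear rack behind the green swatch, up to 4 mm off the bay's centre; about 21 mm (15 to 27) between neighbouring lids
- pot_blue: blue closed paint pot, loose, 35 to 70 g: round jar 33 mm across, 30 mm high, topped by a blue screw lid 35 mm across, 18 mm high; 48 mm high in all. Origin: centre of its underside, z up, yaw means nothing. Starts upright in a bay of the clear rack behind the blue swatch, up to 4 mm off the bay's centre; about 21 mm (15 to 27) between neighbouring lids
- swatch_red: red swatch: white chip 26 by 34 mm, 2 mm thick, with a round red dab, fixed on the clear rack's ledge in front of the red pot's bay; the swatches keep the order of the row. Origin: centre of its underside, 46 mm in front (-x) of the bay's centre, 10 mm above the table; axes as the clear rack's
- swatch_yellow: yellow swatch: white chip 26 by 34 mm, 2 mm thick, with a round yellow dab, fixed on the clear rack's ledge in front of the yellow pot's bay; the swatches keep the order of the row. Origin: centre of its underside, 46 mm in front (-x) of the bay's centre, 10 mm above the table; axes as the clear rack's
- swatch_green: green swatch: white chip 26 by 34 mm, 2 mm thick, with a round green dab, fixed on the clear rack's ledge in front of the green pot's bay; the swatches keep the order of the row. Origin: centre of its underside, 46 mm in front (-x) of the bay's centre, 10 mm above the table; axes as the clear rack's
- swatch_blue: blue swatch: white chip 26 by 34 mm, 2 mm thick, with a round blue dab, fixed on the clear rack's ledge in front of the blue pot's bay; the swatches keep the order of the row. Origin: centre of its underside, 46 mm in front (-x) of the bay's centre, 10 mm above the table; axes as the clear rack's
- saucer: bystander: white ceramic saucer palette, loose, 124 mm across, 18 mm high, lying flat beyond the racks. Origin: centre of its underside
- torch: bystander: black press-button torch, loose, 118 mm long, 34 mm across its head, lying on the table along its own x. Origin: below its middle, on the table
- spatula: bystander: steel sculpting spatula, loose, 190 mm long, shaft 7 mm thick, lying along its own x. Origin: below its middle, on the table
Things that resemble listed ones, but are neither listed nor needed, are in the scene too. There is more than one size of the pot_red; the job needs the larger.

How it is judged (in metres and radians):
At the end, for the whole second after the job is handed in: Every pot stands in the plywood rack in the hole at the same place in the row, counted from the left, as its swatch has on the clear rack: within 12 mm of the hole's centre along each rack axis, its underside within 3 mm of the hole's floor, within 0.1 rad of upright, released and at rest (((y of swatch_red in the frame of clear_rack between 0.069 and 0.099 m and y of pot_red in the frame of ply_rack between 0.072 and 0.096 m) or (y of swatch_red in the frame of clear_rack between 0.013 and 0.043 m and y of pot_red in the frame of ply_rack between 0.016 and 0.04 m) or (y of swatch_red in the frame of clear_rack between -0.043 and -0.013 m and y of pot_red in the frame of ply_rack between -0.04 and -0.016 m) or (y of swatch_red in the frame of clear_rack between -0.099 and -0.069 m and y of pot_red in the frame of ply_rack between -0.096 and -0.072 m)) and x of pot_red in the frame of ply_rack between -0.012 and 0.012 m and z of pot_red in the frame of ply_rack between 0.005 and 0.011 m and angle between each of pot_red, pot_yellow, pot_green, pot_blue's own z axis and vertical below 0.1 rad and linear speed of each of pot_red, pot_yellow, pot_green, pot_blue below 0.02 m/s and ((y of swatch_yellow in the frame of clear_rack between 0.069 and 0.099 m and y of pot_yellow in the frame of ply_rack between 0.072 and 0.096 m) or (y of swatch_yellow in the frame of clear_rack between 0.013 and 0.043 m and y of pot_yellow in the frame of ply_rack between 0.016 and 0.04 m) or (y of swatch_yellow in the frame of clear_rack between -0.043 and -0.013 m and y of pot_yellow in the frame of ply_rack between -0.04 and -0.016 m) or (y of swatch_yellow in the frame of clear_rack between -0.099 and -0.069 m and y of pot_yellow in the frame of ply_rack between -0.096 and -0.072 m)) and x of pot_yellow in the frame of ply_rack between -0.012 and 0.012 m and z of pot_yellow in the frame of ply_rack between 0.005 and 0.011 m and ((y of swatch_green in the frame of clear_rack between 0.069 and 0.099 m and y of pot_green in the frame of ply_rack between 0.072 and 0.096 m) or (y of swatch_green in the frame of clear_rack between 0.013 and 0.043 m and y of pot_green in the frame of ply_rack between 0.016 and 0.04 m) or (y of swatch_green in the frame of clear_rack between -0.043 and -0.013 m and y of pot_green in the frame of ply_rack between -0.04 and -0.016 m) or (y of swatch_green in the frame of clear_rack between -0.099 and -0.069 m and y of pot_green in the frame of ply_rack between -0.096 and -0.072 m)) and x of pot_green in the frame of ply_rack between -0.012 and 0.012 m and z of pot_green in the frame of ply_rack between 0.005 and 0.011 m and ((y of swatch_blue in the frame of clear_rack between 0.069 and 0.099 m and y of pot_blue in the frame of ply_rack between 0.072 and 0.096 m) or (y of swatch_blue in the frame of clear_rack between 0.013 and 0.043 m and y of pot_blue in the frame of ply_rack between 0.016 and 0.04 m) or (y of swatch_blue in the frame of clear_rack between -0.043 and -0.013 m and y of pot_blue in the frame of ply_rack between -0.04 and -0.016 m) or (y of swatch_blue in the frame of clear_rack between -0.099 and -0.069 m and y of pot_blue in the frame of ply_rack between -0.096 and -0.072 m)) and x of pot_blue in the frame of ply_rack between -0.012 and 0.012 m and z of pot_blue in the frame of ply_rack between 0.005 and 0.011 m); the robot touches nothing.
It fails at once if the saucer was moved by more than 20 mm (distance of saucer from where it was at the start of the episode above 0.02 m).
It fails at once if the torch was moved by more than 20 mm (distance of torch from where it was at the start of the episode above 0.02 m).
It fails at once if the spatula was moved by more than 20 mm (distance of spatula from where it was at the start of the episode above 0.02 m).
It also fails if it takes over 93 s, if anything falls off the work surface, if the arm or the gripper's body presses on something with over 40 N, if the wrist force passes 120 N, or if a joint passes its speed limit or range.

## Robot

A 6-joint arm with a two-finger parallel gripper is mounted at the origin on the work surface. World frame = base frame: x ahead of the robot, y to its left, z up, the work surface at z = 0. Lengths are in m, angles in degrees, forces in N, time in s.
With the tool pointing down it reaches from about 0.4 to 0.825 m from the base axis. Payload 7 kg.
Tool frame: the origin (TCP) lies on the centre line of the jaws, within the pads' length; the fingertips stand 8 mm ahead of it and the grasp point (between the pads) lies 11 mm behind it; z points along the fingers, y is the line along which they close (so a half turn about z gives the same grasp; the last joint's range is limited). The gripper opens to 88 mm and grips with 3 to 60 N. Pads are 19 mm wide; open, the fingers measure 130 mm over their backs; the gripper's body (78 mm by 193 mm) begins 47 mm behind the grasp point.
Start: joints at [-55.056, 20.546, 0.682, 0, -70.136, -16.507], TCP at [0.213, -0.64, 0.207] pointing down, gripper open.
Joint ranges: [-176.03, 176.03], [-82.01, 121.73], [-58.28, 71.71], [-173.87, 95.51], [-174.79, -0.11], [-173.66, 173.66]. Speed limits (degrees/s): [136.94, 136.94, 172.46, 180, 180, 180].

## Interface

Orientations are given as [roll, pitch, yaw] about the fixed x, y, z axes, in that order (R = Rz(yaw) Ry(pitch) Rx(roll)).
In Python, from plant import r gives the robot as it stands.
- The arm moves only by the tool carry_out, never from a script. Its argument "targets" is a list of rows, each a list of 6 numbers: the shift along the tool's x, y, z scaled (see below), then the turn, a rotation vector about the tool's x, y, z scaled (see below). A call has 1 to 5 rows; each row shifts and turns the commanded pose from where the row before left it, along the tool's axes as they then stand; what a row does not reach is not made up. The controller multiplies each number of a shift by 0.5 m and each number of a turn by 60 degrees. A row lasts 1/8 s, in which the tool goes at most 62.5 mm and 10.7 degrees, less where a joint would pass 70% of its speed; a pose out of reach is approached as far as the arm can. A call with a number of a shift or a turn outside -1 to 1 is refused whole. A call with a gripper value outside its range is refused whole. "hand" is the opening, from 0 (shut) to 1 (fully open), set as the call begins (left out, the last holds). The fingers move at their own pace and stop on an object; "squeeze" is the grip in N (left out, the last holds). Time passes only in rows, so rows that do not move let the fingers close. It gives the time, the measured TCP pose, the force, the opening and the grip force at its end, in the units of the state.
- r.get_state(): the state, without advancing time (a new reading comes with each control period).
- r.capture(name): name is "side" or "top"; returns the picture (384x512x3 uint8, red, green, blue); there is no depth.
- r.camera_info(name): a dict with "K" (3x3 intrinsics, pixels), "distortion" ([k1, k2, p1, p2, k3] as OpenCV has them; the pictures are not rectified), "eye" and "attitude" of the camera in the world. Camera axes: x right, y down, z forward; pixel columns grow to the right and rows downward; lengths in m; the calibration is good to about 2 mm. A picture is of the moment at which its call begins. camera_info takes no time and is no camera call.
- r.close_job(): hands the job in; it is judged then, once.
The state is a dict: "time_s": time; "joints": joint angles; "qd": joint speeds; "joint_torque": joint torques, N m; "tcp_pos": TCP position; "eef_rot": TCP orientation; "contact_force": force on the tool from outside, world axes, zero at the start; "moment": the same for the moment, N m; "gripper_width": finger opening in m; "gripper_force": force on a finger pad.
Only numpy, scipy, OpenCV 4.12 (cv2) and the standard library are available. Lean on these libraries where they do the work, as an engineer would, in place of code of your own. Each camera call takes 0.05 s, during which the arm holds its last target. There are 200 camera calls.

## Working session

There is one attempt and no reset: what is moved stays moved. The work goes in short steps, Python scripts to look and compute and a tool call to move; the robot and the scene stay as the last step left them, time stands still between calls to the robot, and variables do not carry over. Pictures are saved under pics/ and viewed, at most 14 in all, crops included, and the job is handed in when it is done.

Besides the shell and the picture viewer there is one more tool, called after "Request:" as name(argument=value, ...) on one line, values as JSON. carry_out: Moves the arm, as the interface text tells. Its arguments: {"type":"object","properties":{"targets":{"type":"array","items":{"type":"array","items":{"type":"number","minimum":-1,"maximum":1}}},"hand":{"type":"number"},"squeeze":{"type":"number"}},"required":["targets"]}

```bash
mkdir -p pics; python3 - <<'E'
from plant import r
import cv2,numpy as np
for n in("top","side"):
    im=r.capture(n); cv2.imwrite(f"pics/{n}0.png",im[:,:,::-1])
    print(n,r.camera_info(n))
print(r.get_state())
E
```

```text
top {'K': array([[368.66338269,   0.        , 257.34189623],
       [  0.        , 368.66338269, 190.26916765],
       [  0.        ,   0.        ,   1.        ]]), 'distortion': array([-0.06937098,  0.        ,  0.        ,  0.        ,  0.        ]), 'eye': array([0.4337555 , 0.01183912, 1.22543818]), 'attitude': array([-172.83151096,   -0.3292898 ,  -89.11372498])}
side {'K': array([[484.98578618,   0.        , 260.19845511],
       [  0.        , 484.98578618, 194.098711  ],
       [  0.        ,   0.        ,   1.        ]]), 'distortion': array([-0.17351143,  0.        ,  0.        ,  0.        ,  0.        ]), 'eye': array([ 0.4042047 , -0.97724747,  1.10112423]), 'attitude': array([-136.32898622,   -0.99642993,   -9.76128686])}
{'time_s': 0.1, 'joints': array([-5.50555589e+01,  2.05878392e+01,  6.38735737e-01, -1.82860716e-02,
       -7.01339045e+01, -1.65073186e+01]), 'qd': array([0.09747584, 0.03788133, 0.06496789, 0.03477874, 0.04666973,
       0.19821215]), 'joint_torque': array([-1.39893877e-03, -5.84164524e+01,  2.93752724e+01,  7.01563731e+00,
        1.02125737e-02, -5.96063069e-05]), 'tcp_pos': array([ 0.21331492, -0.63992327,  0.20570673]), 'eef_rot': array([ 1.79915528e+02, -7.10560130e-03, -1.61569099e+02]), 'contact_force': array([ 0.28749329, -0.12148749, -0.2810469 ]), 'moment': array([ 0.0179728 , -0.06959398,  0.04199932]), 'gripper_force': 0.0, 'gripper_width': 0.08749876063110595}
```

View pics/top0.png

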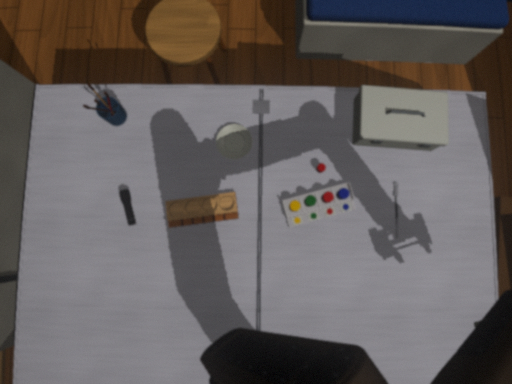

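View pics/side0.png

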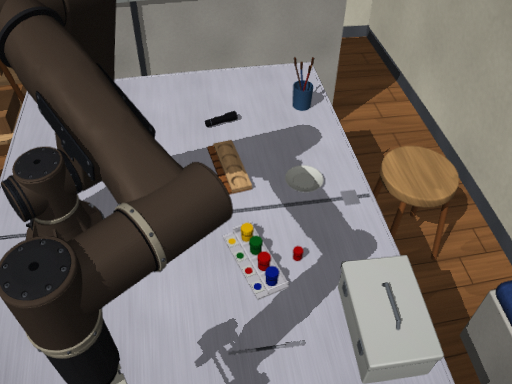

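The top view shows the clear rack near (318,203) and the pots at yellow (295,206), green (311,201), red (328,197) and blue (343,194). The swatches sit just below them, and the ply rack is near (202,209). There are two candidate reds: one in the rack at (328,197), and a loose one at (320,168) outside it. The one in the rack, behind the red swatch, fits the description. I'll check their sizes in an enlarged crop.

```bash
cat > h.py <<'E'
import cv2,numpy as np
from scipy.spatial.transform import Rotation as R
from plant import r
def ray(n,uv,z):
    c=r.camera_info(n); uv=np.array(uv,float).reshape(-1,1,2)
    p=cv2.undistortPoints(uv,c["K"],c["distortion"]).reshape(-1,2)
    d=np.c_[p,np.ones(len(p))]@R.from_euler("xyz",c["attitude"],degrees=True).as_matrix().T
    e=c["eye"]; return e+d*((z-e[2])/d[:,2])[:,None]
HUE={"red":(172,8),"yellow":(18,35),"green":(45,85),"blue":(105,130)}
def blobs(im,box):
    x0,y0,x1,y1=box; h=cv2.cvtColor(im,cv2.COLOR_RGB2HSV)[y0:y1,x0:x1]; out={}
    for k,(a,b) in HUE.items():
        H=h[...,0]; m=((H>=a)&(H<=b)) if a<b else ((H>=a)|(H<=b))
        m=(m&(h[...,1]>120)&(h[...,2]>50)).astype(np.uint8)
        n,_,s,c=cv2.connectedComponentsWithStats(m)
        out[k]=[(s[i,4],c[i]+[x0,y0],s[i,:4]+[x0,y0,0,0]) for i in range(1,n) if s[i,4]>=8]
    return out
E
python3 - <<'E'
from h import *
for n,box in (("top",(275,150,365,235)),("side",(215,215,315,300))):
    im=r.capture(n)
    for k,v in blobs(im,box).items():
        for a,c,s in v: print(n,k,a,c.round(1),s[2:],"z12",ray(n,c,.012)[0].round(4),"z45",ray(n,c,.045)[0].round(4))
    if n=="top":
        a=cv2.resize(im[150:230,275:365],None,fx=8,fy=8,interpolation=cv2.INTER_CUBIC)[:600]
        cv2.imwrite("pics/c1.png",a[:,:,::-1])
        g=im[180:235,155:250]; g=np.clip(g*1.5,0,255).astype(np.uint8)
        b=cv2.resize(g,None,fx=8,fy=8,interpolation=cv2.INTER_CUBIC)
        cv2.imwrite("pics/c2.png",b[:,:,::-1])
E
```

```text
top red 50 [320.8 167.2] [8 8] z12 [ 0.6678 -0.2043  0.012 ] z45 [ 0.6614 -0.1984  0.045 ]
top red 81 [327.5 196.7] [10 10] z12 [ 0.5687 -0.2263  0.012 ] z45 [ 0.565  -0.2198  0.045 ]
top red 18 [329.3 210.9] [5 5] z12 [ 0.5216 -0.2317  0.012 ] z45 [ 0.5192 -0.2251  0.045 ]
top yellow 91 [294.6 205.4] [11 11] z12 [ 0.5381 -0.1165  0.012 ] z45 [ 0.5353 -0.1131  0.045 ]
top yellow 25 [296.7 219.9] [6 6] z12 [ 0.4904 -0.1237  0.012 ] z45 [ 0.4888 -0.12    0.045 ]
top green 54 [310.  200.3] [9 8] z12 [ 0.5558 -0.1676  0.012 ] z45 [ 0.5525 -0.1628  0.045 ]
top blue 72 [343.1 193.2] [11  9] z12 [ 0.5814 -0.2784  0.012 ] z45 [ 0.5773 -0.2705  0.045 ]
top blue 13 [345.4 206.4] [4 4] z12 [ 0.5373 -0.2857  0.012 ] z45 [ 0.5345 -0.2776  0.045 ]
side red 120 [297.4 253. ] [10 15] z12 [ 0.6635 -0.196   0.012 ] z45 [ 0.6557 -0.2197  0.045 ]
side red 194 [263.2 260.2] [13 19] z12 [ 0.5648 -0.205   0.012 ] z45 [ 0.5599 -0.2284  0.045 ]
side red 35 [248.1 270.3] [7 6] z12 [ 0.5183 -0.2319  0.012 ] z45 [ 0.5149 -0.2545  0.045 ]
side yellow 189 [246.4 231.4] [12 19] z12 [ 0.5344 -0.0966  0.012 ] z45 [ 0.5304 -0.1233  0.045 ]
side yellow 32 [231.6 240.8] [8 6] z12 [ 0.4877 -0.1241  0.012 ] z45 [ 0.4851 -0.1499  0.045 ]
side green 150 [254.8 243.5] [12 19] z12 [ 0.5512 -0.1442  0.012 ] z45 [ 0.5467 -0.1694  0.045 ]
side green 26 [239.5 255. ] [6 5] z12 [ 0.5027 -0.1773  0.012 ] z45 [ 0.4997 -0.2016  0.045 ]
side blue 204 [271.4 275.3] [14 20] z12 [ 0.5777 -0.2577  0.012 ] z45 [ 0.5724 -0.2795  0.045 ]
side blue 38 [257.2 286.1] [7 7] z12 [ 0.5343 -0.2856  0.012 ] z45 [ 0.5304 -0.3066  0.045 ]
```

View pics/c1.png

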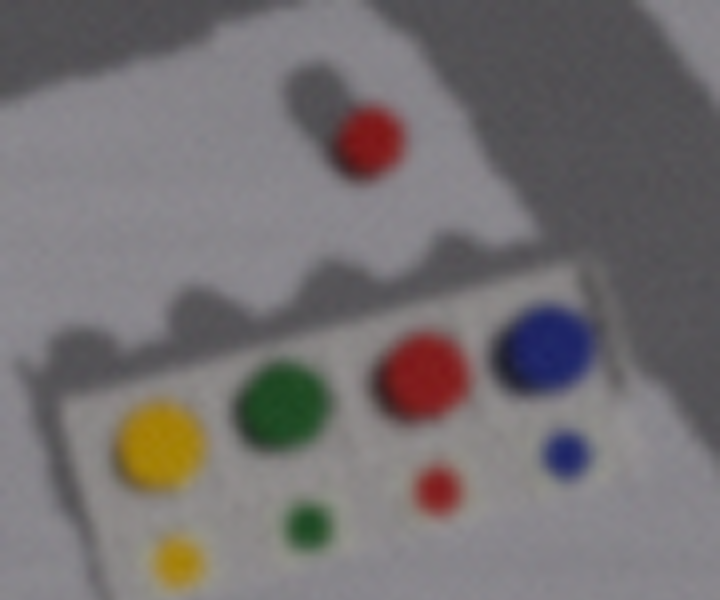

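View pics/c2.png

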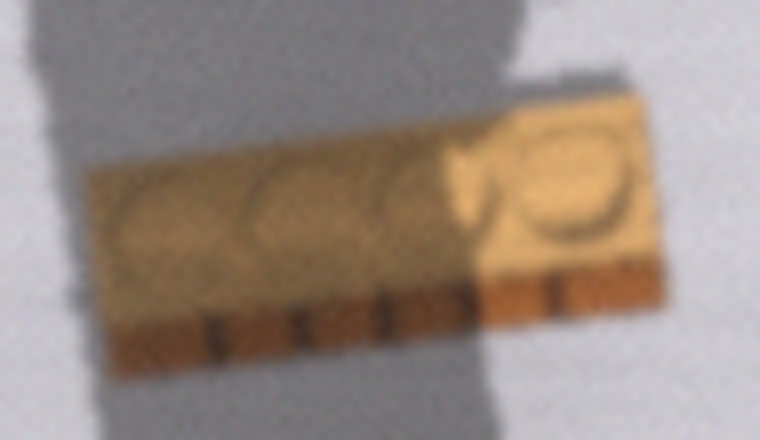

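The crop settles it: the rack's red lid is about 10 px across and the loose red at (320,168) is about 8 px, so the rack one is the larger. The order from the left is yellow, green, red, blue. In the second crop the ply rack is a board with its ledge in front, and the four holes are empty. Next I'll fit both rack frames.

```bash
cat > fit.py <<'E'
from h import *
Y=np.array([84,28,-28,-84])/1e3
def fit(loc,w):  # 2D rigid
    a,b=loc-loc.mean(0),w-w.mean(0); t=np.arctan2((a[:,0]*b[:,1]-a[:,1]*b[:,0]).sum(),(a*b).sum())
    M=np.array([[np.cos(t),-np.sin(t)],[np.sin(t),np.cos(t)]]); return t,w.mean(0)-M@loc.mean(0),M
D={};P={}
for n,box in (("top",(275,180,365,235)),("side",(215,215,285,300))):
    im=r.capture(n); names=["yellow","green","red","blue"]
    bl=blobs(im,box); dab=[];pot=[]
    for k in names:
        v=sorted(bl[k],key=lambda q:-q[0]); pot.append(ray(n,v[0][1],.05 if n=="top" else .031)[0,:2])
        dab.append(ray(n,v[1][1],.012)[0,:2] if len(v)>1 else [np.nan]*2)
    dab=np.array(dab); ok=~np.isnan(dab[:,0]); loc=np.c_[np.full(4,-.046),Y]
    t,o,M=fit(loc[ok],dab[ok]); print(n,"clear yaw",np.degrees(t),o,"\n pots",np.round(pot,4).tolist(),"\n local",((np.array(pot)-o)@M).round(4).tolist())
    x0,y0,x1,y1=(150,180,250,240) if n=="top" else (195,130,265,200)
    s=cv2.cvtColor(im[y0:y1,x0:x1],cv2.COLOR_RGB2HSV); m=((s[...,1]>75)&(s[...,0]<30)).astype(np.uint8)
    m=cv2.morphologyEx(m,cv2.MORPH_OPEN,np.ones((3,3)))
    c=max(cv2.findContours(m,0,2)[0],key=cv2.contourArea).reshape(-1,2)+[x0,y0]
    w=ray(n,c,.018)[:,:2]*1000; rc=cv2.minAreaRect(w.astype(np.float32)); print(n,"ply rect",rc,cv2.boxPoints(rc).round(1).tolist())
E
python3 fit.py
```

```text
top clear yaw 16.034684753113265 [ 0.55817899 -0.19203539] 
 pots [[0.5349, -0.1125], [0.5519, -0.162], [0.5644, -0.2188], [0.5768, -0.2694]] 
 local [[-0.0004, 0.0829], [0.0023, 0.0307], [-0.0014, -0.0275], [-0.0034, -0.0795]]
top ply rect ((520.0396728515625, 189.73944091796875), (88.1573486328125, 230.23863220214844), 9.07846450805664) [[458.29998779296875, 296.5], [494.70001220703125, 69.0999984741211], [581.7000122070312, 83.0], [545.4000244140625, 310.3999938964844]]
side clear yaw 16.095153898429736 [ 0.55495509 -0.19197891] 
 pots [[0.5321, -0.1119], [0.5486, -0.1583], [0.562, -0.2185], [0.5746, -0.2702]] 
 local [[0.0002, 0.0832], [0.0032, 0.0341], [-0.0006, -0.0274], [-0.0028, -0.0806]]
side ply rect ((476.22198486328125, 172.68637084960938), (173.7771759033203, 252.5768585205078), 8.762446403503418) [[371.1000061035156, 284.29998779296875], [409.6000061035156, 34.599998474121094], [581.2999877929688, 61.099998474121094], [542.9000244140625, 310.70001220703125]]
```

Request:
carry_out(targets=[[0,0,0,0,0,-0.162],[0,0,0,0,0,-0.162],[0,0,0,0,0,-0.162],[0,0,0,0,0,-0.162],[0,0,0,0,0,-0.162]], hand=0.8)

```text
time_s: 0.92
tcp_pos: [0.2134, -0.6403, 0.2065]
eef_rot: [180.0, 0.0, -112.6]
contact_force: [1.0, -0.3, -0.0]
gripper_width: 0.0704
gripper_force: 0.0
```

Request:
carry_out(targets=[[0,0,0,0,0,-0.163],[0,0,0,0,0,-0.163],[0,0,0,0,0,-0.163],[0,0,0,0,0,-0.163],[0,0,0,0,0,0]])

```text
time_s: 1.55
tcp_pos: [0.2134, -0.6403, 0.2065]
eef_rot: [180.0, 0.0, -73.9]
contact_force: [0.9, 0.1, -0.7]
gripper_width: 0.0703
gripper_force: 0.0
```

```bash
cat > go.py <<'E'
from h import *; import sys
a=lambda t:np.array([-np.sin(np.radians(t)),np.cos(np.radians(t))])
PL=np.array([.5296,.1915]); T={"B":(.5757,-.2698,-73.94),"R":(.5632,-.2187,-73.94),"G":(.5506,-.1615,-73.94),"Y":(.5335,-.1122,-73.94)}
for k,y in zip("YGRB",(.084,.028,-.028,-.084)): T["h"+k]=(*(PL+a(9.08)*y),-80.92)
s=r.get_state(); p,Rm=s["tcp_pos"],R.from_euler("xyz",s["eef_rot"],degrees=True)
for k in sys.argv[2:]:  # chained targets at height argv[1]
    x,y,w=T[k]; q=np.array([x,y,float(sys.argv[1])]); Rt=R.from_euler("xyz",[180,0,w],degrees=True)
    print(k,"shift units",(Rm.inv().apply(q-p)/.5).round(3),"turn units",((Rm.inv()*Rt).as_rotvec(degrees=True)/60).round(3)); p,Rm=q,Rt
print(s["time_s"],s["tcp_pos"].round(4),s["eef_rot"].round(2),s["joints"].round(1),s["gripper_width"],s["gripper_force"],s["contact_force"].round(1))
E
python3 go.py 0.133 B hB R hR G hG Y hY
```

```text
B shift units [-0.511 -0.902  0.147] turn units [0.    0.    0.001]
hB shift units [-0.745 -0.146 -0.   ] turn units [ 0.    -0.     0.116]
R shift units [0.653 0.063 0.   ] turn units [-0.     0.    -0.116]
hR shift units [-0.751 -0.156 -0.   ] turn units [ 0.    -0.     0.116]
G shift units [0.648 0.07  0.   ] turn units [-0.     0.    -0.116]
hG shift units [-0.746 -0.162 -0.   ] turn units [ 0.    -0.     0.116]
Y shift units [0.657 0.088 0.   ] turn units [-0.     0.    -0.116]
hY shift units [-0.753 -0.181 -0.   ] turn units [ 0.    -0.     0.116]
1.55 [ 0.2134 -0.6403  0.2065] [ 1.800e+02  1.000e-02 -7.391e+01] [-55.1  20.6   0.7  -0.  -70.1  71.1] 0.0702968389035248 0.0 [ 0.9  0.1 -0.7]
```

Request:
carry_out(targets=[[-0.051,-0.09,0.015,0,0,0],[-0.051,-0.09,0.015,0,0,0],[-0.051,-0.09,0.015,0,0,0],[-0.051,-0.09,0.015,0,0,0],[-0.051,-0.09,0.015,0,0,0]])

```text
time_s: 2.17
tcp_pos: [0.3952, -0.454, 0.169]
eef_rot: [-180.0, -0.0, -74.1]
contact_force: [0.8, -1.1, 1.1]
gripper_width: 0.07
gripper_force: 0.0
```

Request:
carry_out(targets=[[-0.051,-0.09,0.015,0,0,0],[-0.051,-0.09,0.014,0,0,0],[-0.051,-0.09,0.014,0,0,0],[-0.052,-0.091,0.014,0,0,0],[-0.051,-0.091,0.014,0,0,0]])

```text
time_s: 2.8
tcp_pos: [0.5767, -0.268, 0.1335]
eef_rot: [-180.0, -0.0, -74.1]
contact_force: [0.1, -0.4, 0.7]
gripper_width: 0.0702
gripper_force: 0.0
```

Request:
carry_out(targets=[[0,0,0,0,0,0]])

```text
time_s: 2.92
tcp_pos: [0.5775, -0.2668, 0.1326]
eef_rot: [180.0, 0.0, -73.9]
contact_force: [-1.1, -0.4, -0.3]
gripper_width: 0.0701
gripper_force: 0.0
```

```bash
python3 go.py 0.033 B; python3 - <<'E'
from h import *
a=r.capture("side")[180:330,180:330]
cv2.imwrite("pics/s1.png",cv2.resize(a,None,fx=4,fy=4)[:,:,::-1])
E
```

```text
B shift units [0.005 0.005 0.199] turn units [0.001 0.    0.001]
2.925 [ 0.5775 -0.2668  0.1326] [ 1.7996e+02  2.0000e-02 -7.3890e+01] [ -7.3  20.1 -10.2  -0.  -59.8  23.4] 0.0700661296657703 0.0 [-1.1 -0.4 -0.3]
```

View pics/s1.png

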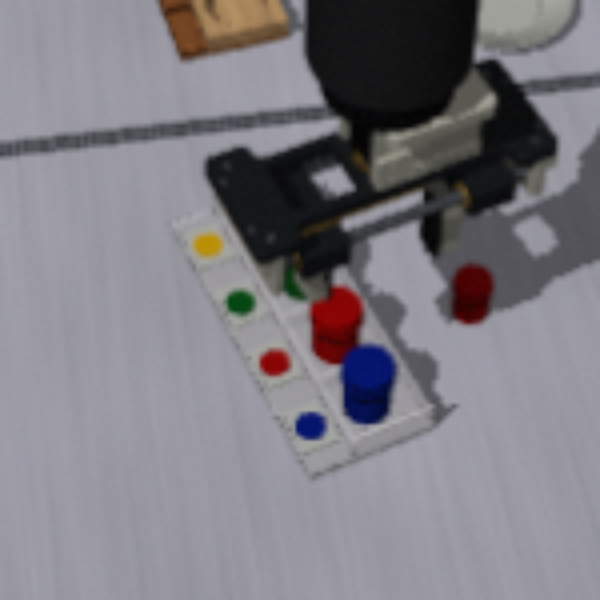

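The side crop shows the open jaws above the row, along the rack's depth and clear of the loose small red pot at crop (472,293). The blue pot is at crop (368,385). I'll descend on it.

Request:
carry_out(targets=[[0.005,0.005,0.05,0,0,0],[0,0,0.05,0,0,0],[0,0,0.05,0,0,0],[0,0,0.049,0,0,0],[0,0,0,0,0,0]])

```text
time_s: 3.6
tcp_pos: [0.5717, -0.2731, 0.0325]
eef_rot: [179.8, 0.1, -74.0]
contact_force: [-0.7, 0.2, 0.3]
gripper_width: 0.0698
gripper_force: 0.0
```

Request:
carry_out(targets=[[0,0,0,0,0,0],[0,0,0,0,0,0],[0,0,0,0,0,0],[0,0,0,0,0,0],[0,0,0,0,0,0]], hand=0, squeeze=15)

```text
time_s: 4.22
tcp_pos: [0.574, -0.2725, 0.0343]
eef_rot: [-180.0, -0.0, -73.8]
contact_force: [0.5, 0.7, -0.1]
gripper_width: 0.0255
gripper_force: 0.0
```

```bash
python3 go.py 0.033 B hB; python3 - <<'E'
from h import *
a=r.capture("side")[200:300,200:333]
cv2.imwrite("pics/s2.png",cv2.resize(a,None,fx=5,fy=5)[:,:,::-1])
E
```

```text
B shift units [-0.004 -0.005  0.003] turn units [-0.    -0.     0.002]
hB shift units [-0.745 -0.146 -0.   ] turn units [ 0.    -0.     0.116]
4.225 [ 0.574  -0.2725  0.0343] [-1.7998e+02 -1.0000e-02 -7.3840e+01] [ -7.8  25.6 -16.2  -0.  -48.2  24. ] 0.025463760674296936 0.0 [ 0.5  0.7 -0.1]
```

View pics/s2.png

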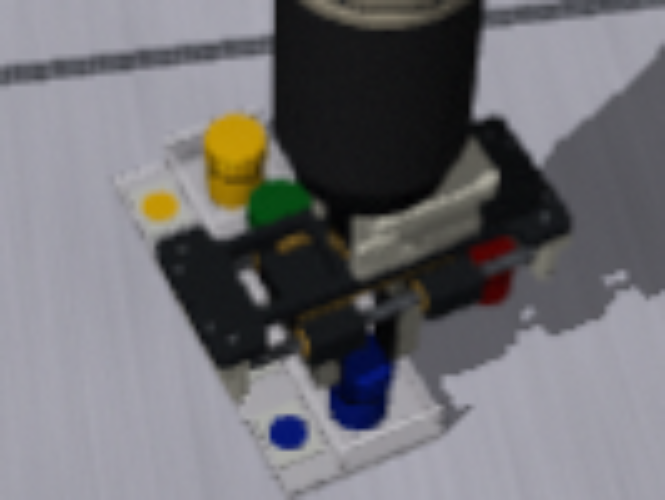

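```bash
python3 - <<'E'
from h import *
a=r.capture("top")[160:235,280:380]
b=r.capture("side")[230:300,240:310]
A=cv2.resize(a,None,fx=4,fy=4,interpolation=2);B=cv2.resize(b,None,fx=5,fy=5,interpolation=2)
c=np.zeros((350,750,3),np.uint8);c[:300,:400]=A;c[:,400:]=B
cv2.imwrite("pics/s3.png",np.clip(c*1.6,0,255).astype(np.uint8)[:,:,::-1])
s=r.get_state();print(s["gripper_width"],s["gripper_force"],s["tcp_pos"])
for n,z in(("side",.045),("side",.026)):
    ci=r.camera_info(n);M=R.from_euler("xyz",ci["attitude"],degrees=True).as_matrix().T
    print(cv2.projectPoints(np.array([[.574,-.2725,z],[.5757,-.2698,z]]),cv2.Rodrigues(M)[0],-M@ci["eye"],ci["K"],ci["distortion"])[0].round(1).tolist())
E
```

```text
0.013579095225942578 0.0 [ 0.57386229 -0.27246905  0.03407248]
[[[271.5, 273.0]], [[271.9, 272.1]]]
[[[271.2, 277.0]], [[271.6, 276.1]]]
```

View pics/s3.png

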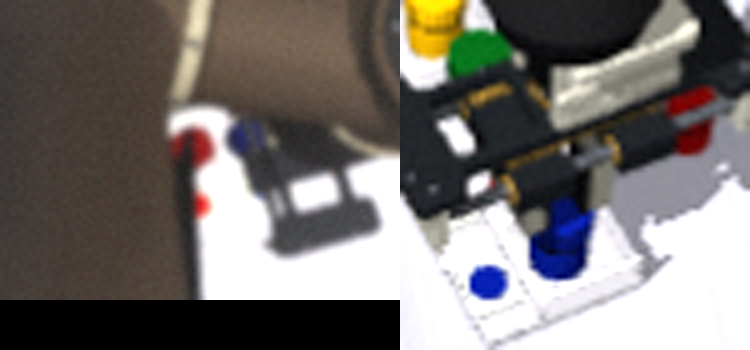

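The reported width is 13.6 mm with no force, so the jaws have closed without the pot between them. The side panel shows blue still standing with its base unmoved at about (272,285), and the fingertips up near its lid. I'll open, lift, and compare the projected TCP with the fingertips in the picture.

Request:
carry_out(targets=[[0,0,0,0,0,0],[0,0,0,0,0,0],[0,0,0,0,0,0],[0,0,-0.04,0,0,0],[0,0,-0.06,0,0,0]], hand=0.8)

```text
time_s: 5.0
tcp_pos: [0.573, -0.2723, 0.0836]
eef_rot: [179.9, 0.1, -73.8]
contact_force: [0.4, -0.0, -0.9]
gripper_width: 0.0583
gripper_force: 0.0
```

Request:
carry_out(targets=[[0,0,-0.1,0,0,0],[0,0,0,0,0,0],[0,0,0,0,0,0]])

```text
time_s: 5.38
tcp_pos: [0.5736, -0.2723, 0.134]
eef_rot: [-180.0, 0.0, -73.9]
contact_force: [-0.2, 0.6, -0.4]
gripper_width: 0.0699
gripper_force: 0.0
```

```bash
cat >> h.py <<'E'
def proj(n,P):
    c=r.camera_info(n);M=R.from_euler("xyz",c["attitude"],degrees=True).as_matrix().T
    return cv2.projectPoints(np.array(P,float).reshape(-1,1,3),cv2.Rodrigues(M)[0],-M@c["eye"],c["K"],c["distortion"])[0].reshape(-1,2)
E
python3 - <<'E'
from h import *
s=r.get_state();Rm=R.from_euler("xyz",s["eef_rot"],degrees=True);w=s["gripper_width"]/2
print(s["tcp_pos"],w)
pts=s["tcp_pos"]+Rm.apply([[0,w,.008],[0,-w,.008],[0,w,-.011],[0,-w,-.011]])
c=np.zeros((520,800,3),np.uint8)
for n,(x0,y0),o in(("top",(310,150),0),("side",(230,215),400)):
    im=r.capture(n); a=cv2.resize(im[y0:y0+80,x0:x0+66 if 0 else x0+66],None,fx=6,fy=6,interpolation=2)[:520]
    for q in proj(n,pts): cv2.circle(a,tuple(((q-[x0,y0]+.5)*6).astype(int)),3,(255,0,255),-1)
    c[:a.shape[0],o:o+396]=np.clip(a.astype(float)*1.4,0,255)
    print(n,{k:[(v[0],v[1].round(1).tolist()) for v in vs] for k,vs in blobs(im,(275,150,365,235) if n=="top" else (215,215,315,300)).items()},proj(n,pts).round(1).tolist())
cv2.imwrite("pics/s4.png",c[:,:,::-1])
E
```

```text
[ 0.57363693 -0.2723431   0.13403261] 0.03496601600042018
top {'red': [(np.int32(42), [330.8, 197.0])], 'yellow': [], 'green': [], 'blue': [(np.int32(82), [342.9, 193.1]), (np.int32(13), [345.4, 206.4])]} [[353.3, 202.4], [346.6, 180.2], [355.0, 201.8], [348.2, 179.2]]
side {'red': [(np.int32(78), [297.7, 250.7]), (np.int32(183), [263.5, 260.5]), (np.int32(27), [297.5, 258.2]), (np.int32(35), [248.1, 270.3])], 'yellow': [(np.int32(10), [268.3, 222.1]), (np.int32(8), [294.4, 230.4]), (np.int32(32), [231.6, 240.8])], 'green': [(np.int32(27), [239.6, 255.1])], 'blue': [(np.int32(198), [271.2, 275.1]), (np.int32(39), [257.2, 286.2])]} [[259.8, 259.3], [284.8, 249.7], [259.9, 254.8], [285.3, 245.1]]
```

View pics/s4.png

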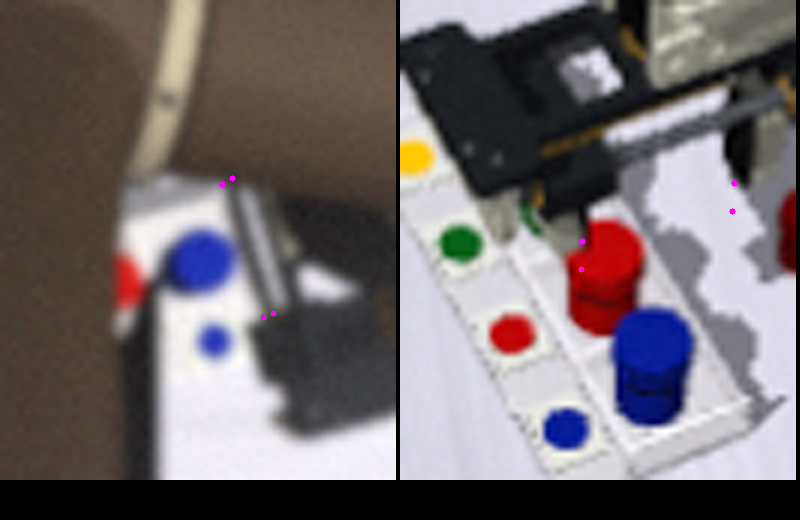

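The side panel puts the real fingertips about 3–6 px above the projected markers: (585,250) against (581,269) in the crop. So the actual tool and the reported pose or calibration disagree, either in height or in y. Overlaying the gripper body outline in both views should separate the two.

```bash
python3 - <<'E'
from h import *
s=r.get_state();Rm=R.from_euler("xyz",s["eef_rot"],degrees=True);w=s["gripper_width"]/2
b=np.array([[.039,.0965,-.058],[.039,-.0965,-.058],[-.039,-.0965,-.058],[-.039,.0965,-.058]])
f=np.array([[.0095,w,.008],[-.0095,w,.008],[-.0095,-w,.008],[.0095,-w,.008]])
c=np.zeros((600,800,3),np.uint8)
for n,(x0,y0),o in(("top",(310,140),0),("side",(215,195),400)):
    im=r.capture(n); a=np.clip(cv2.resize(im[y0:y0+120,x0:x0+80],None,fx=5,fy=5,interpolation=2).astype(float)*1.8,0,255).astype(np.uint8)
    for sh,col in(((0,0,0),(255,0,255)),((0,.02,0),(0,255,255)),((0,0,.025),(0,255,0))):
        for q in(b,f):
            p=proj(n,s["tcp_pos"]+Rm.apply(q)+sh); cv2.polylines(a,[((p-[x0,y0]+.5)*5).astype(np.int32)],True,col,1)
    c[:,o:o+400]=a
cv2.imwrite("pics/s5.png",c[:,:,::-1])
E
```

```text
(no output)
```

View pics/s5.png

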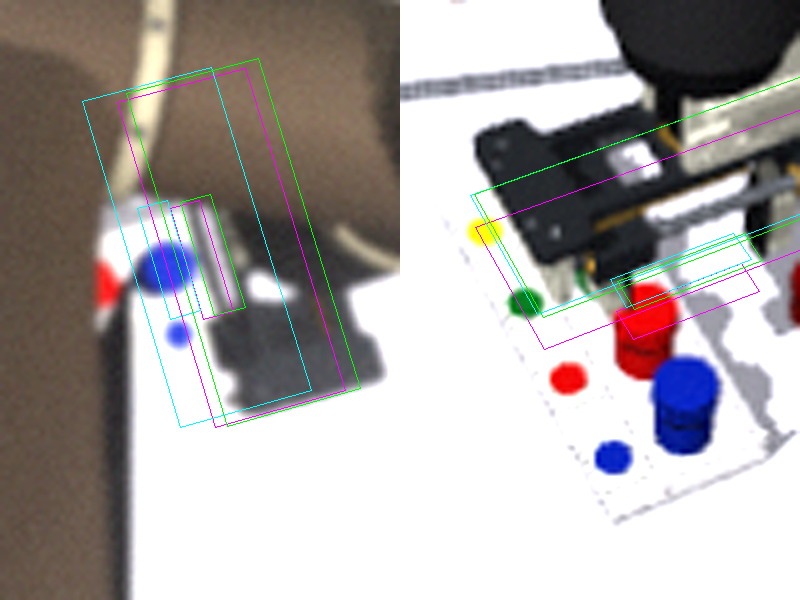

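In the top panel the body outline lies at or beyond the green overlay (z +25 mm), and the cyan overlay (y +20 mm) is ruled out. The side panel agrees with green. So the real fingers stand at least 28 mm higher than the reading says, and they closed above the lid. I'll go lower in steps, watching the force.

Request:
carry_out(targets=[[-0.004,-0.005,0.06,0,0,0],[0,0,0.06,0,0,0],[0,0,0.06,0,0,0],[0,0,0.03,0,0,0],[0,0,0,0,0,0]])

```text
time_s: 6.2
tcp_pos: [0.5749, -0.2698, 0.0278]
eef_rot: [179.9, 0.1, -73.8]
contact_force: [0.6, 0.2, 0.9]
gripper_width: 0.0699
gripper_force: 0.0
```

Request:
carry_out(targets=[[0,0,0.015,0,0,0],[0,0,0.016,0,0,0],[0,0,0,0,0,0]])

```text
time_s: 6.58
tcp_pos: [0.5754, -0.2698, 0.0132]
eef_rot: [180.0, 0.0, -73.8]
contact_force: [0.6, 0.9, -0.2]
gripper_width: 0.0701
gripper_force: 0.0
```

Request:
carry_out(targets=[[0,0,0,0,0,0],[0,0,0,0,0,0],[0,0,0,0,0,0],[0,0,0,0,0,0],[0,0,0,0,0,0]], hand=0.3, squeeze=12)

```text
time_s: 7.2
tcp_pos: [0.5758, -0.2699, 0.0137]
eef_rot: [-180.0, -0.0, -73.8]
contact_force: [1.0, 0.2, -0.0]
gripper_width: 0.0343
gripper_force: 12.0
```

```bash
python3 go.py 0.013 B; python3 - <<'E'
from h import *
a=r.capture("side")[225:305,225:325]
cv2.imwrite("pics/s6.png",np.clip(cv2.resize(a,None,fx=6,fy=6,interpolation=2)*1.3,0,255).astype(np.uint8)[:,:,::-1])
E
```

```text
B shift units [-0.     0.     0.001] turn units [-0.    -0.     0.002]
7.2 [ 0.5758 -0.2699  0.0137] [-1.7999e+02 -1.0000e-02 -7.3840e+01] [ -7.6  27.  -17.1   0.  -45.8  23.7] 0.034259475094412406 12.000078856945038 [ 1.   0.2 -0. ]
```

View pics/s6.png

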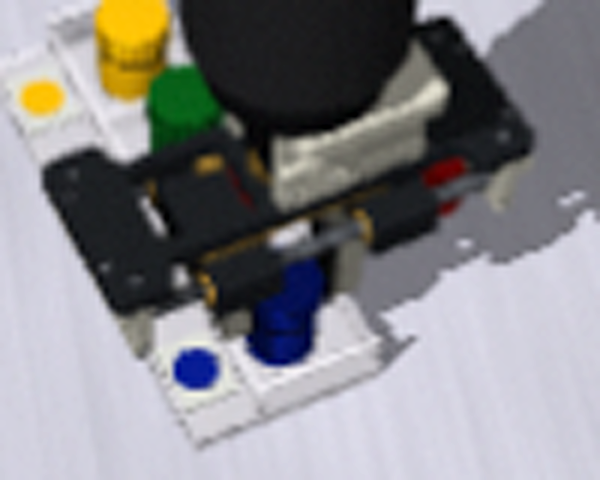

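The grip is good: width 34.3 mm at 12 N, with blue between the pads in the picture. I'll lift and carry it to the hole, placing relative to this grasp height (floor 3 mm higher, so TCP reading about 0.017).

Request:
carry_out(targets=[[0,0,-0.03,0,0,0],[0,0,-0.05,0,0,0],[0,0,-0.06,0,0,0],[0,0,-0.06,0,0,0],[0,0,0,0,0,0]])

```text
time_s: 7.88
tcp_pos: [0.5776, -0.2705, 0.1177]
eef_rot: [-179.7, -0.2, -73.8]
contact_force: [0.1, 0.7, -1.3]
gripper_width: 0.0347
gripper_force: 12.0
```

Request:
carry_out(targets=[[-0.093,-0.018,0,0,0,0],[-0.093,-0.018,0,0,0,0],[-0.093,-0.018,0,0,0,0],[-0.093,-0.018,0,0,0,0],[-0.093,-0.018,0,0,0,0]])

```text
time_s: 8.5
tcp_pos: [0.5537, -0.0326, 0.1137]
eef_rot: [180.0, 0.0, -73.8]
contact_force: [0.3, 0.5, -0.1]
gripper_width: 0.0344
gripper_force: 12.0
```

Request:
carry_out(targets=[[-0.093,-0.018,0,0,0,0],[-0.093,-0.019,0,0,0,0],[-0.094,-0.019,0,0,0,0],[0,0,0,0,0,0.116],[0,0,0,0,0,0]])

```text
time_s: 9.12
tcp_pos: [0.5417, 0.1086, 0.1135]
eef_rot: [180.0, -0.0, -80.7]
contact_force: [0.6, 0.2, -0.1]
gripper_width: 0.0348
gripper_force: 12.0
```

Request:
carry_out(targets=[[0,0,0,0,0,0],[0,0,0,0,0,0]])

```text
time_s: 9.38
tcp_pos: [0.5421, 0.1075, 0.1136]
eef_rot: [180.0, -0.0, -80.8]
contact_force: [-0.3, 0.3, -0.9]
gripper_width: 0.0344
gripper_force: 12.0
```

```bash
python3 go.py 0.018 hB; python3 - <<'E'
from h import *
im=r.capture("side"); print([(v[0],v[1].round(1),v[2]) for v in blobs(im,(190,120,300,300))["blue"]])
a=im[130:250,190:300]
cv2.imwrite("pics/s7.png",np.clip(cv2.resize(a,None,fx=5,fy=5,interpolation=2)*1.3,0,255).astype(np.uint8)[:,:,::-1])
E
```

```text
hB shift units [-0.002 -0.002  0.191] turn units [ 0.    -0.     0.002]
9.375 [0.5421 0.1075 0.1136] [180.    -0.   -80.78] [ 31.5  13.7 -22.1  -0.  -54.1 -22.3] 0.034358569634560514 11.999960392713547 [-0.3  0.3 -0.9]
[(np.int32(118), array([237.6, 153.7]), array([234, 146,   9,  18])), (np.int32(39), array([257.2, 286.2]), array([254, 283,   7,   7]))]
```

View pics/s7.png

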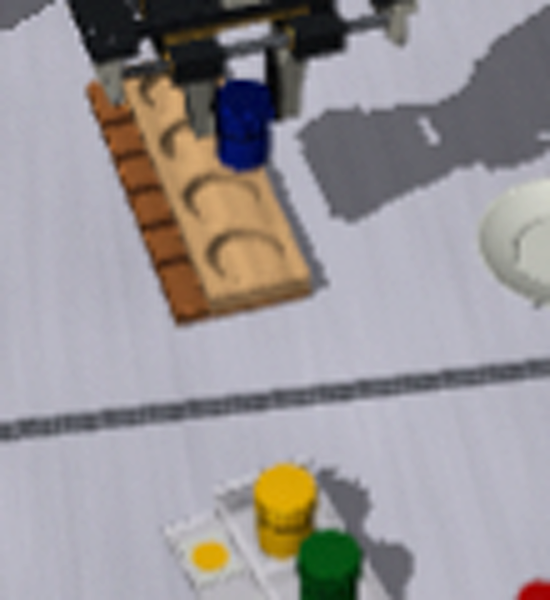

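Blue hangs upright in the jaws at crop (245,125), and the rightmost hole is at crop (245,255). A quick numeric check of pot against hole before lowering:

```bash
python3 - <<'E'
from h import *
print("pot",ray("side",[238.5,154],.131)[0], ray("side",[238.5,154],.125)[0])
print("hole",ray("side",[239,181],.018)[0],"back-right corner",ray("side",[190+312/5-.5,130+280/5-.5],.02)[0],"front-right ledge/board",ray("side",[190+207/5-.5,130+300/5-.5],.02)[0])
print("proj est hole rim centre",proj("side",[[.5429,.1086,.02],[.534,.1639,.02]]))
E
```

```text
pot [0.54167502 0.10688784 0.131     ] [0.54252524 0.11359298 0.125     ]
hole [0.54145206 0.10557667 0.018     ] back-right corner [0.57835432 0.07758283 0.02      ] front-right ledge/board [0.51108737 0.0703     0.02      ]
proj est hole rim centre [[239.3106426  179.8387619 ]
 [234.21485693 168.30138769]]
```

Request:
carry_out(targets=[[0,0,0.05,0,0,0],[0,0,0.05,0,0,0],[0,0,0.05,0,0,0],[0,0,0.025,0,0,0],[0,0,0,0,0,0]])

```text
time_s: 10.05
tcp_pos: [0.5418, 0.1077, 0.0255]
eef_rot: [179.9, -0.0, -80.8]
contact_force: [-0.8, 0.4, -0.5]
gripper_width: 0.035
gripper_force: 12.0
```

Request:
carry_out(targets=[[0,0,0.008,0,0,0],[0,0,0.009,0,0,0],[0,0,0,0,0,0],[0,0,0,0,0,0]])

```text
time_s: 10.55
tcp_pos: [0.5423, 0.1083, 0.0178]
eef_rot: [-180.0, 0.0, -80.8]
contact_force: [-0.7, 0.8, -0.2]
gripper_width: 0.0345
gripper_force: 12.0
```

```bash
python3 go.py 0.017 hB
```

```text
hB shift units [-0.    -0.001  0.002] turn units [-0.     0.     0.002]
10.55 [0.5423 0.1083 0.0178] [-1.7998e+02  1.0000e-02 -8.0800e+01] [ 31.6  20.5 -27.9   0.  -41.6 -22.4] 0.034494918221464416 11.99992150068283 [-0.7  0.8 -0.2]
```

Request:
carry_out(targets=[[0,0,0.002,0,0,0],[0,0,0,0,0,0],[0,0,0,0,0,0]])

```text
time_s: 10.92
tcp_pos: [0.5422, 0.1082, 0.0167]
eef_rot: [-180.0, 0.0, -80.8]
contact_force: [-0.3, -0.9, -0.1]
gripper_width: 0.0345
gripper_force: 12.0
```

Request:
carry_out(targets=[[0,0,0,0,0,0],[0,0,0,0,0,0],[0,0,0,0,0,0],[0,0,0,0,0,0],[0,0,-0.04,0,0,0]], hand=0.8)

```text
time_s: 11.55
tcp_pos: [0.541, 0.1076, 0.0354]
eef_rot: [179.8, -0.1, -80.8]
contact_force: [-0.1, 0.7, -0.6]
gripper_width: 0.0697
gripper_force: 0.0
```

Request:
carry_out(targets=[[0,0,-0.08,0,0,0],[0,0,-0.08,0,0,0],[0,0,0,0,0,0],[0,0,0,0,0,0]])

```text
time_s: 12.05
tcp_pos: [0.5418, 0.1081, 0.1163]
eef_rot: [180.0, 0.0, -80.8]
contact_force: [-0.3, -0.1, -1.0]
gripper_width: 0.0701
gripper_force: 0.0
```

```bash
python3 go.py 0.117 R; python3 - <<'E'
from h import *
im=r.capture("side")
for k,vs in blobs(im,(190,120,320,300)).items(): print(k,[(int(v[0]),v[1].round(1).tolist(),v[2].tolist(),ray("side",v[1],.031)[0,:2].round(4).tolist()) for v in vs])
print(proj("side",[[.5423,.1083,.034]]))
E
```

```text
R shift units [ 0.652  0.062 -0.002] turn units [ 0.     0.    -0.115]
12.05 [0.5418 0.1081 0.1163] [ 1.7999e+02  2.0000e-02 -8.0820e+01] [ 31.6  13.5 -22.   -0.  -54.5 -22.4] 0.07006561881557809 0.0 [-0.3 -0.1 -1. ]
red [(119, [297.4, 253.0], [293, 246, 10, 15], [0.6589, -0.2095]), (203, [263.4, 260.5], [258, 252, 13, 19], [0.5622, -0.2198]), (35, [248.1, 270.3], [245, 268, 7, 6], [0.5164, -0.2449])]
yellow [(189, [246.4, 231.4], [241, 223, 12, 19], [0.5321, -0.1119]), (32, [231.6, 240.8], [228, 238, 8, 6], [0.4862, -0.139])]
green [(93, [255.4, 240.5], [250, 236, 12, 10], [0.5521, -0.1482]), (26, [239.5, 255.0], [237, 253, 6, 5], [0.501, -0.1913])]
blue [(128, [238.2, 176.4], [234, 170, 11, 15], [0.5403, 0.1136]), (39, [257.2, 286.2], [254, 283, 7, 7], [0.5321, -0.2979])]
[[239.07556869 176.76176906]]
```

Blue is in its hole at (238,176), as predicted. Now red.

Request:
carry_out(targets=[[0.093,0.009,0,0,0,0],[0.093,0.009,0,0,0,0],[0.093,0.009,0,0,0,0],[0.093,0.009,0,0,0,0],[0.093,0.009,0,0,0,0]])

```text
time_s: 12.72
tcp_pos: [0.5563, -0.1264, 0.1152]
eef_rot: [179.9, 0.0, -80.8]
contact_force: [0.4, 0.2, -0.4]
gripper_width: 0.07
gripper_force: 0.0
```

Request:
carry_out(targets=[[0.093,0.009,0,0,0,0],[0.094,0.008,0,0,0,0],[0,0,0,0,0,-0.115],[0,0,0,0,0,0],[0,0,0,0,0,0]])

```text
time_s: 13.35
tcp_pos: [0.5633, -0.2181, 0.1158]
eef_rot: [179.9, 0.0, -74.0]
contact_force: [0.8, 0.4, 0.5]
gripper_width: 0.0696
gripper_force: 0.0
```

```bash
python3 go.py 0.0137 R
```

```text
R shift units [0.001 0.    0.204] turn units [ 0.001  0.001 -0.001]
13.35 [ 0.5633 -0.2181  0.1158] [ 1.7993e+02  3.0000e-02 -7.4010e+01] [ -2.7  18.1 -15.5  -0.  -56.5  18.6] 0.06964025142774638 0.0 [0.8 0.4 0.5]
```

Request:
carry_out(targets=[[0,0,0.06,0,0,0],[0,0,0.06,0,0,0],[0,0,0.054,0,0,0],[0,0,0.03,0,0,0],[0,0,0,0,0,0]])

```text
time_s: 13.98
tcp_pos: [0.5631, -0.2181, 0.0137]
eef_rot: [179.9, 0.0, -73.9]
contact_force: [0.5, 1.0, 0.1]
gripper_width: 0.0701
gripper_force: 0.0
```

Request:
carry_out(targets=[[0,0,0,0,0,0],[0,0,0,0,0,0],[0,0,0,0,0,0],[0,0,0,0,0,0],[0,0,0,0,0,0]], hand=0.3)

```text
time_s: 14.6
tcp_pos: [0.5638, -0.2187, 0.0149]
eef_rot: [-180.0, -0.0, -73.9]
contact_force: [-0.8, 0.4, 2.0]
gripper_width: 0.0343
gripper_force: 12.0
```

```bash
python3 go.py 0.0137 R hR
```

```text
R shift units [-0.     0.001  0.002] turn units [-0.    -0.     0.001]
hR shift units [-0.751 -0.156 -0.   ] turn units [ 0.    -0.     0.116]
14.6 [ 0.5638 -0.2187  0.0149] [-1.7998e+02 -1.0000e-02 -7.3900e+01] [ -2.7  24.6 -21.3   0.  -44.1  18.8] 0.03432181973349109 12.00011283159256 [-0.8  0.4  2. ]
```

Request:
carry_out(targets=[[0,0,-0.03,0,0,0],[0,0,-0.05,0,0,0],[0,0,-0.06,0,0,0],[0,0,-0.06,0,0,0],[0,0,0,0,0,0]])

```text
time_s: 15.22
tcp_pos: [0.5656, -0.2189, 0.1184]
eef_rot: [-179.7, -0.1, -73.9]
contact_force: [-0.1, 0.0, -0.7]
gripper_width: 0.0345
gripper_force: 12.0
```

Request:
carry_out(targets=[[-0.094,-0.019,0,0,0,0],[-0.094,-0.019,0,0,0,0],[-0.094,-0.019,0,0,0,0],[-0.094,-0.019,0,0,0,0],[-0.094,-0.02,0,0,0,0]])

```text
time_s: 15.85
tcp_pos: [0.544, 0.022, 0.1146]
eef_rot: [180.0, 0.0, -73.9]
contact_force: [0.1, 0.1, -0.5]
gripper_width: 0.0346
gripper_force: 12.0
```

Request:
carry_out(targets=[[-0.094,-0.02,0,0,0,0],[-0.094,-0.02,0,0,0,0],[-0.093,-0.02,0,0,0,0],[0,0,0,0,0,0.116],[0,0,0,0,0,0]])

```text
time_s: 16.48
tcp_pos: [0.534, 0.1642, 0.1144]
eef_rot: [180.0, -0.0, -80.8]
contact_force: [0.5, 0.1, -0.5]
gripper_width: 0.0347
gripper_force: 12.0
```

Request:
carry_out(targets=[[0,0,0,0,0,0],[0,0,0,0,0,0]])

```text
time_s: 16.73
tcp_pos: [0.5345, 0.1632, 0.1146]
eef_rot: [180.0, -0.0, -80.8]
contact_force: [0.2, -0.0, -0.6]
gripper_width: 0.0348
gripper_force: 12.0
```

```bash
python3 go.py 0.0175 hR
```

```text
hR shift units [-0.002  0.001  0.194] turn units [ 0.    -0.     0.001]
16.725 [0.5345 0.1632 0.1146] [180.    -0.   -80.84] [ 37.   14.2 -21.3   0.  -54.5 -27.9] 0.034779706497423964 11.99998989701271 [ 0.2 -0.  -0.6]
```

Request:
carry_out(targets=[[-0.002,0,0.05,0,0,0],[0,0,0.05,0,0,0],[0,0,0.05,0,0,0],[0,0,0.025,0,0,0],[0,0,0,0,0,0]])

```text
time_s: 17.35
tcp_pos: [0.534, 0.1643, 0.0265]
eef_rot: [179.9, -0.0, -80.9]
contact_force: [0.6, 0.6, 1.1]
gripper_width: 0.0347
gripper_force: 12.0
```

Request:
carry_out(targets=[[0,0,0.01,0,0,0],[0,0,0.009,0,0,0],[0,0,0,0,0,0],[0,0,0,0,0,0]])

```text
time_s: 17.85
tcp_pos: [0.5344, 0.1649, 0.0178]
eef_rot: [-180.0, 0.0, -80.9]
contact_force: [0.3, -0.7, 0.5]
gripper_width: 0.0346
gripper_force: 12.0
```

Request:
carry_out(targets=[[0,0,0,0,0,0],[0,0,0,0,0,0],[0,0,0,0,0,0],[0,0,0,0,0,0],[0,0,-0.04,0,0,0]], hand=0.8)

```text
time_s: 18.48
tcp_pos: [0.5332, 0.1641, 0.0364]
eef_rot: [179.8, -0.1, -80.9]
contact_force: [-0.2, -0.4, -1.0]
gripper_width: 0.0694
gripper_force: 0.0
```

Request:
carry_out(targets=[[0,0,-0.08,0,0,0],[0,0,-0.08,0,0,0],[0,0,0,0,0,0],[0,0,0,0,0,0]])

```text
time_s: 18.98
tcp_pos: [0.5339, 0.1647, 0.1173]
eef_rot: [180.0, 0.0, -80.9]
contact_force: [0.1, -0.2, -0.6]
gripper_width: 0.07
gripper_force: 0.0
```

```bash
python3 go.py 0.117 G;  python3 - <<'E'
from h import *
im=r.capture("side")
for k,vs in blobs(im,(190,120,320,300)).items(): print(k,[(int(v[0]),v[1].round(1).tolist(),v[2].tolist(),ray("side",v[1],.031)[0,:2].round(4).tolist()) for v in vs])
E
```

```text
G shift units [0.649 0.07  0.   ] turn units [ 0.     0.    -0.116]
18.975 [0.5339 0.1647 0.1173] [ 1.7998e+02  2.0000e-02 -8.0880e+01] [ 37.2  14.  -21.1  -0.  -54.8 -28.1] 0.06997456196192227 0.0 [ 0.1 -0.2 -0.6]
red [(133, [233.2, 164.1], [228, 157, 12, 18], [0.5319, 0.1723]), (119, [297.4, 253.0], [293, 246, 10, 15], [0.6589, -0.2095]), (35, [248.1, 270.3], [245, 268, 7, 6], [0.5164, -0.2449])]
yellow [(12, [217.9, 124.2], [213, 123, 11, 3], [0.5056, 0.3873]), (189, [246.4, 231.4], [241, 223, 12, 19], [0.5321, -0.1119]), (32, [231.6, 240.8], [228, 238, 8, 6], [0.4862, -0.139])]
green [(93, [255.4, 240.5], [250, 236, 12, 10], [0.5521, -0.1482]), (26, [239.5, 255.0], [237, 253, 6, 5], [0.501, -0.1913])]
blue [(131, [238.2, 176.0], [234, 169, 11, 16], [0.5403, 0.1151]), (39, [257.2, 286.2], [254, 283, 7, 7], [0.5321, -0.2979])]
```

Red is in at (233,164). Green next.

Request:
carry_out(targets=[[0.093,0.01,0,0,0,0],[0.093,0.01,0,0,0,0],[0.093,0.01,0,0,0,0],[0.093,0.01,0,0,0,0],[0.093,0.01,0,0,0,0]])

```text
time_s: 19.65
tcp_pos: [0.5457, -0.0702, 0.1162]
eef_rot: [179.9, -0.0, -80.9]
contact_force: [-0.1, 0.4, 0.2]
gripper_width: 0.0699
gripper_force: 0.0
```

Request:
carry_out(targets=[[0.092,0.01,0,0,0,0],[0.092,0.01,0,0,0,0],[0,0,0,0,0,-0.116],[0,0,0,0,0,0],[0,0,0,0,0,0]])

```text
time_s: 20.27
tcp_pos: [0.5509, -0.1608, 0.1168]
eef_rot: [179.9, 0.0, -74.0]
contact_force: [0.6, -0.1, 0.5]
gripper_width: 0.0701
gripper_force: 0.0
```

```bash
python3 go.py 0.0137 G
```

```text
G shift units [0.001 0.001 0.206] turn units [ 0.001  0.    -0.001]
20.275 [ 0.5509 -0.1608  0.1168] [ 1.7993e+02  2.0000e-02 -7.4020e+01] [  3.3  15.4 -19.2  -0.  -55.4  12.7] 0.07013405890291265 0.0 [ 0.6 -0.1  0.5]
```

Request:
carry_out(targets=[[0.001,0.001,0.06,0,0,0],[0,0,0.06,0,0,0],[0,0,0.055,0,0,0],[0,0,0.03,0,0,0],[0,0,0,0,0,0]])

```text
time_s: 20.9
tcp_pos: [0.5504, -0.1613, 0.0142]
eef_rot: [179.9, 0.0, -73.9]
contact_force: [-0.2, -0.8, 0.5]
gripper_width: 0.0703
gripper_force: 0.0
```

Request:
carry_out(targets=[[0,0,0,0,0,0],[0,0,0,0,0,0],[0,0,0,0,0,0],[0,0,0,0,0,0],[0,0,0,0,0,0]], hand=0.3)

```text
time_s: 21.52
tcp_pos: [0.5511, -0.1618, 0.0154]
eef_rot: [-180.0, -0.0, -73.9]
contact_force: [-0.8, 0.4, 3.0]
gripper_width: 0.0344
gripper_force: 12.0
```

```bash
python3 go.py 0.0137 G hG
```

```text
G shift units [-0.001  0.001  0.003] turn units [-0.    -0.     0.001]
hG shift units [-0.746 -0.162 -0.   ] turn units [ 0.    -0.     0.116]
21.525 [ 0.5511 -0.1618  0.0154] [-1.7998e+02 -1.0000e-02 -7.3900e+01] [  3.1  22.3 -25.2   0.  -42.4  12.9] 0.03439013743091786 12.000216543674469 [-0.8  0.4  3. ]
```

Request:
carry_out(targets=[[0,0,-0.03,0,0,0],[0,0,-0.05,0,0,0],[0,0,-0.06,0,0,0],[0,0,-0.06,0,0,0],[0,0,0,0,0,0]])

```text
time_s: 22.15
tcp_pos: [0.5529, -0.1619, 0.1187]
eef_rot: [-179.7, -0.1, -73.9]
contact_force: [0.7, 0.3, -0.8]
gripper_width: 0.0347
gripper_force: 12.0
```

Request:
carry_out(targets=[[-0.093,-0.02,0,0,0,0],[-0.093,-0.02,0,0,0,0],[-0.093,-0.02,0,0,0,0],[-0.093,-0.02,0,0,0,0],[-0.093,-0.02,0,0,0,0]])

```text
time_s: 22.78
tcp_pos: [0.5339, 0.0769, 0.1151]
eef_rot: [180.0, 0.0, -73.9]
contact_force: [0.9, -0.1, -0.7]
gripper_width: 0.0346
gripper_force: 12.0
```

Request:
carry_out(targets=[[-0.094,-0.02,0,0,0,0],[-0.094,-0.02,0,0,0,0],[-0.094,-0.021,0,0,0,0],[0,0,0,0,0,0.116],[0,0,0,0,0,0]])

```text
time_s: 23.4
tcp_pos: [0.5242, 0.2197, 0.1148]
eef_rot: [179.9, -0.0, -80.8]
contact_force: [-0.1, -0.5, 0.1]
gripper_width: 0.0346
gripper_force: 12.0
```

Request:
carry_out(targets=[[0,0,0,0,0,0],[0,0,0,0,0,0]])

```text
time_s: 23.65
tcp_pos: [0.5248, 0.2188, 0.1151]
eef_rot: [180.0, 0.0, -80.8]
contact_force: [-0.1, 1.0, -0.9]
gripper_width: 0.0345
gripper_force: 12.0
```

```bash
python3 go.py 0.0182 hG
```

```text
hG shift units [-0.001 -0.001  0.194] turn units [0.    0.    0.001]
23.65 [0.5248 0.2188 0.1151] [179.99   0.   -80.83] [ 42.3  15.  -20.1  -0.  -54.9 -33.2] 0.03450527816037273 11.999975144863129 [-0.1  1.  -0.9]
```

Request:
carry_out(targets=[[-0.001,0,0.05,0,0,0],[0,0,0.05,0,0,0],[0,0,0.05,0,0,0],[0,0,0.025,0,0,0],[0,0,0,0,0,0]])

```text
time_s: 24.28
tcp_pos: [0.5244, 0.2193, 0.027]
eef_rot: [179.9, -0.1, -80.9]
contact_force: [-0.2, -0.3, -0.9]
gripper_width: 0.0346
gripper_force: 12.0
```

Request:
carry_out(targets=[[0,0,0.01,0,0,0],[0,0,0.009,0,0,0],[0,0,0,0,0,0],[0,0,0,0,0,0]])

```text
time_s: 24.78
tcp_pos: [0.5247, 0.22, 0.0183]
eef_rot: [-180.0, 0.0, -80.9]
contact_force: [-0.8, 1.0, -0.2]
gripper_width: 0.0345
gripper_force: 12.0
```

Request:
carry_out(targets=[[0,0,0,0,0,0],[0,0,0,0,0,0],[0,0,0,0,0,0],[0,0,0,0,0,0],[0,0,-0.04,0,0,0]], hand=0.8)

```text
time_s: 25.4
tcp_pos: [0.5236, 0.2191, 0.0369]
eef_rot: [179.8, -0.1, -80.9]
contact_force: [0.3, 0.7, -0.5]
gripper_width: 0.0697
gripper_force: 0.0
```

Request:
carry_out(targets=[[0,0,-0.08,0,0,0],[0,0,-0.08,0,0,0],[0,0,0,0,0,0],[0,0,0,0,0,0]])

```text
time_s: 25.9
tcp_pos: [0.5242, 0.2198, 0.1177]
eef_rot: [180.0, 0.0, -80.9]
contact_force: [-0.4, -0.5, -0.1]
gripper_width: 0.07
gripper_force: 0.0
```

```bash
python3 go.py 0.117 Y;  python3 - <<'E'
from h import *
im=r.capture("side")
for k,vs in blobs(im,(190,120,320,300)).items(): print(k,[(int(v[0]),v[1].round(1).tolist(),v[2].tolist(),ray("side",v[1],.031)[0,:2].round(4).tolist()) for v in vs])
E
```

```text
Y shift units [0.659 0.087 0.001] turn units [ 0.     0.    -0.116]
25.9 [0.5242 0.2198 0.1177] [ 1.7998e+02  1.0000e-02 -8.0880e+01] [ 42.4  14.9 -19.9  -0.  -55.2 -33.3] 0.06995857801901849 0.0 [-0.4 -0.5 -0.1]
red [(134, [233.2, 163.8], [229, 157, 11, 18], [0.5323, 0.1737]), (119, [297.4, 253.0], [293, 246, 10, 15], [0.6589, -0.2095]), (35, [248.1, 270.3], [245, 268, 7, 6], [0.5164, -0.2449])]
yellow [(193, [246.5, 231.6], [241, 223, 12, 19], [0.5322, -0.1125]), (32, [231.6, 240.8], [228, 238, 8, 6], [0.4862, -0.139])]
green [(55, [228.3, 149.9], [224, 147, 10, 7], [0.525, 0.2443]), (27, [239.6, 255.1], [237, 253, 6, 5], [0.5012, -0.1916])]
blue [(129, [238.2, 176.0], [234, 169, 11, 16], [0.5403, 0.115]), (39, [257.2, 286.2], [254, 283, 7, 7], [0.5321, -0.2979])]
```

Green is in, with its lid showing at (228,150). Last is yellow.

Request:
carry_out(targets=[[0.094,0.012,0,0,0,0],[0.094,0.012,0,0,0,0],[0.094,0.012,0,0,0,0],[0.094,0.012,0,0,0,0],[0.094,0.012,0,0,0,0]])

```text
time_s: 26.58
tcp_pos: [0.5315, -0.0185, 0.1168]
eef_rot: [179.9, -0.0, -80.9]
contact_force: [1.0, 0.5, 0.2]
gripper_width: 0.0704
gripper_force: 0.0
```

Request:
carry_out(targets=[[0.094,0.013,0,0,0,0],[0.094,0.013,0,0,0,0],[0,0,0,0,0,-0.116],[0,0,0,0,0,0],[0,0,0,0,0,0]])

```text
time_s: 27.2
tcp_pos: [0.5341, -0.1114, 0.1174]
eef_rot: [179.9, 0.0, -74.0]
contact_force: [0.1, -0.4, 0.4]
gripper_width: 0.07
gripper_force: 0.0
```

```bash
python3 go.py 0.0137 Y
```

```text
Y shift units [0.001 0.001 0.207] turn units [ 0.001  0.    -0.001]
27.2 [ 0.5341 -0.1114  0.1174] [ 1.7993e+02  1.0000e-02 -7.4020e+01] [  8.8  12.9 -22.7  -0.  -54.5   7.2] 0.06996346794808009 0.0 [ 0.1 -0.4  0.4]
```

Request:
carry_out(targets=[[0.001,0.001,0.06,0,0,0],[0,0,0.06,0,0,0],[0,0,0.056,0,0,0],[0,0,0.03,0,0,0],[0,0,0,0,0,0]])

```text
time_s: 27.82
tcp_pos: [0.5335, -0.112, 0.0142]
eef_rot: [179.9, 0.0, -73.9]
contact_force: [0.3, 0.8, 0.9]
gripper_width: 0.0699
gripper_force: 0.0
```

Request:
carry_out(targets=[[0,0,0,0,0,0],[0,0,0,0,0,0],[0,0,0,0,0,0],[0,0,0,0,0,0],[0,0,0,0,0,0]], hand=0.3)

```text
time_s: 28.45
tcp_pos: [0.5343, -0.1124, 0.0154]
eef_rot: [-180.0, -0.0, -73.9]
contact_force: [0.1, 0.3, 3.1]
gripper_width: 0.0344
gripper_force: 12.0
```

```bash
python3 go.py 0.0137 Y hY
```

```text
Y shift units [-0.001  0.001  0.003] turn units [-0.    -0.     0.001]
hY shift units [-0.753 -0.181 -0.   ] turn units [ 0.    -0.     0.116]
28.45 [ 0.5343 -0.1124  0.0154] [-1.7998e+02 -1.0000e-02 -7.3900e+01] [  8.7  20.1 -28.9   0.  -40.9   7.4] 0.034381612324414085 12.000238001346588 [0.1 0.3 3.1]
```

Request:
carry_out(targets=[[0,0,-0.03,0,0,0],[0,0,-0.05,0,0,0],[0,0,-0.06,0,0,0],[0,0,-0.06,0,0,0],[0,0,0,0,0,0]])

```text
time_s: 29.08
tcp_pos: [0.5359, -0.1123, 0.1185]
eef_rot: [-179.7, -0.1, -73.9]
contact_force: [-0.5, 0.5, -0.5]
gripper_width: 0.0346
gripper_force: 12.0
```

Request:
carry_out(targets=[[-0.094,-0.022,0,0,0,0],[-0.094,-0.022,0,0,0,0],[-0.094,-0.022,0,0,0,0],[-0.094,-0.022,0,0,0,0],[-0.094,-0.023,0,0,0,0]])

```text
time_s: 29.7
tcp_pos: [0.5216, 0.1302, 0.1149]
eef_rot: [180.0, -0.0, -73.9]
contact_force: [1.7, 0.1, -0.8]
gripper_width: 0.035
gripper_force: 12.0
```

Request:
carry_out(targets=[[-0.094,-0.023,0,0,0,0],[-0.095,-0.023,0,0,0,0],[-0.095,-0.023,0,0,0,0],[0,0,0,0,0,0.116],[0,0,0,0,0,0]])

```text
time_s: 30.32
tcp_pos: [0.5154, 0.275, 0.1145]
eef_rot: [179.9, -0.0, -80.8]
contact_force: [-0.2, -0.2, -0.6]
gripper_width: 0.0346
gripper_force: 12.0
```

Request:
carry_out(targets=[[0,0,0,0,0,0],[0,0,0,0,0,0]])

```text
time_s: 30.58
tcp_pos: [0.5161, 0.2742, 0.1152]
eef_rot: [-180.0, 0.0, -80.8]
contact_force: [-0.1, 0.5, -0.7]
gripper_width: 0.0347
gripper_force: 12.0
```

```bash
python3 go.py 0.0182 hY
```

```text
hY shift units [-0.    -0.     0.194] turn units [-0.     0.     0.001]
30.575 [0.5161 0.2742 0.1152] [-180.      0.    -80.83] [ 47.1  16.4 -18.1  -0.  -55.5 -38. ] 0.03473354615588999 11.999901831150055 [-0.1  0.5 -0.7]
```

Once yellow is down, I'll lift clear and pull back along the tool's +x (toward −y) to get an open view.

Request:
carry_out(targets=[[0,0,0.05,0,0,0],[0,0,0.05,0,0,0],[0,0,0.05,0,0,0],[0,0,0.025,0,0,0],[0,0,0,0,0,0]])

```text
time_s: 31.2
tcp_pos: [0.5158, 0.2742, 0.027]
eef_rot: [179.9, -0.1, -80.9]
contact_force: [0.0, 0.6, -0.3]
gripper_width: 0.0344
gripper_force: 12.0
```

Request:
carry_out(targets=[[0,0,0.01,0,0,0],[0,0,0.009,0,0,0],[0,0,0,0,0,0],[0,0,0,0,0,0]])

```text
time_s: 31.7
tcp_pos: [0.5161, 0.275, 0.0183]
eef_rot: [-180.0, 0.0, -80.9]
contact_force: [-0.9, 0.1, -0.4]
gripper_width: 0.0347
gripper_force: 12.0
```

Request:
carry_out(targets=[[0,0,0,0,0,0],[0,0,0,0,0,0],[0,0,0,0,0,0],[0,0,0,0,0,0],[0,0,-0.04,0,0,0]], hand=0.8)

```text
time_s: 32.33
tcp_pos: [0.5151, 0.2739, 0.0369]
eef_rot: [179.8, -0.1, -80.9]
contact_force: [0.5, -0.2, -0.2]
gripper_width: 0.0694
gripper_force: 0.0
```

Request:
carry_out(targets=[[0,0,-0.08,0,0,0],[0,0,-0.1,0,0,0],[0,0,-0.06,0,0,0],[0.1,0,0,0,0,0],[0.1,0,0,0,0,0]])

```text
time_s: 32.95
tcp_pos: [0.532, 0.1755, 0.1586]
eef_rot: [-179.9, 0.0, -80.8]
contact_force: [1.4, 0.2, 1.2]
gripper_width: 0.0703
gripper_force: 0.0
```

Request:
carry_out(targets=[[0.1,0,0,0,0,0],[0.1,0,0,0,0,0],[0.1,0,0,0,0,0],[0.1,0,0,0,0,0],[0.1,0,0,0,0,0]])

```text
time_s: 33.58
tcp_pos: [0.5717, -0.0723, 0.1582]
eef_rot: [-180.0, 0.0, -80.9]
contact_force: [0.5, 0.6, -0.8]
gripper_width: 0.0698
gripper_force: 0.0
```

Request:
carry_out(targets=[[0.1,0,0,0,0,0],[0.1,0,0,0,0,0],[0.1,0,0,0,0,0],[0,0,0,0,0,0],[0,0,0,0,0,0]])

```text
time_s: 34.2
tcp_pos: [0.5951, -0.219, 0.1577]
eef_rot: [180.0, 0.0, -80.9]
contact_force: [-0.2, 0.3, -0.2]
gripper_width: 0.0699
gripper_force: 0.0
```

```bash
python3 - <<'E'
from h import *
PL=np.array([.5296,.1915]);t=np.radians(9.08);M=np.array([[np.cos(t),-np.sin(t)],[np.sin(t),np.cos(t)]])
ims={}
for n,box in(("top",(155,170,250,240)),("side",(190,120,300,200))):
    ims[n]=im=r.capture(n)
    for k,vs in blobs(im,box).items():
        if vs:
            v=max(vs,key=lambda q:q[0]); w=ray(n,v[1],.05 if n=="top" else .04)[0,:2]; print(n,k,int(v[0]),v[1].round(1),v[2][2:],w.round(4),"local",((w-PL)@M).round(4))
A=cv2.resize(ims["top"][170:240,155:255],None,fx=4,fy=4,interpolation=2);B=cv2.resize(ims["side"][125:210,190:290],None,fx=4,fy=4,interpolation=2)
c=np.zeros((340,800,3),np.uint8);c[:280,:400]=A;c[:,400:]=B
cv2.imwrite("pics/end.png",np.clip(c*1.4,0,255).astype(np.uint8)[:,:,::-1])
s=r.get_state();print(s["time_s"],s["tcp_pos"])
E
```

```text
top red 118 [208.5 203.8] [12 13] [0.5355 0.1629] local [ 0.0013 -0.0291]
top yellow 158 [174.1 209.2] [16 14] [0.5163 0.273 ] local [-0.0002  0.0825]
top green 82 [191.3 206.7] [10 10] [0.5252 0.2178] local [-0.0002  0.0267]
top blue 73 [226.1 201.5] [ 9 10] [0.5437 0.107 ] local [ 0.0006 -0.0857]
side red 137 [233.3 163.9] [11 18] [0.5313 0.1635] local [-0.0027 -0.0279]
side yellow 132 [223.1 142.8] [12 17] [0.5112 0.2726] local [-0.0054  0.083 ]
side green 63 [228.4 150.4] [10  9] [0.5241 0.2313] local [0.0009 0.0402]
side blue 140 [238.4 176.3] [11 16] [0.5397 0.1045] local [-0.0037 -0.0875]
34.3 [ 0.59537416 -0.21801558  0.15812583]
```

View pics/end.png

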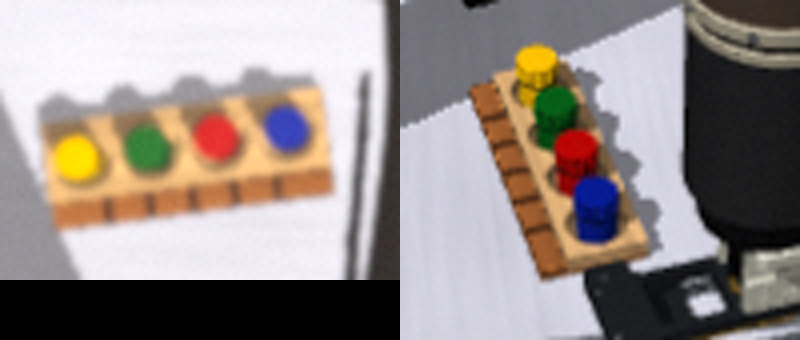

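The final picture shows all four pots upright in their holes. From the left in the top panel they are yellow (78,157), green (148,148), red (217,137) and blue (287,130), each within about 3 mm of its hole centre in the top view. Nothing else was approached.

```bash
python3 -c "
from plant import r
print(r.close_job())"
```

```text
the job is handed in; nothing more can be done
None
```

I moved all four pots to the plywood rack in the same order from the left (yellow, green, red, blue), each upright in its hole in the final picture, and handed the job in at about 34 s; the hand-in returned no verdict.

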